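# Seat the interlock cover on its dowel and hold it down

## Robot

A 6-joint arm with a two-finger parallel gripper is mounted at the origin on the work surface. World frame = base frame: x ahead of the robot, y to its left, z up, the work surface at z = 0. Lengths are in mm, angles in rad, forces in N, time in s.
With the tool pointing down it reaches from about 350 to 975 mm from the base axis. Payload 7.1 kg.
Tool frame: the origin (TCP) lies on the front face of the gripper's body, between the roots of the fingers; the fingertips stand 80 mm ahead of it and the grasp point (between the pads) lies 61 mm ahead of it (env.tips_ahead is the distance from the TCP to the fingertips, in mm); z points along the fingers, y is the direction in which the jaws open and shut (so a half turn about z gives the same grasp; the last joint's range is limited). The gripper opens to 88 mm and grips with 3 to 60 N. Pads are 20 mm wide; open, the fingers measure 115 mm over their backs; the gripper's body (75 mm by 178 mm) begins 61 mm behind the grasp point.
Start: joints at [1.125, 0.423, 1.63, -0, 1.089, -0.019], TCP at [258.693, 568.932, 302.675] pointing down, gripper open.
Joint ranges: [-3, 3], [-0.9, 2.11], [0.09, 2.58], [-1.31, 4.45], [0.11, 2.69], [-2.54, 2.54]. Speed limits (rad/s): [2.39, 2.39, 3.01, 3.14, 3.14, 3.14].

## Interface

Orientations are given as a unit quaternion [x, y, z, w].
In Python, from station import env, set_gripper, viewer, workorder gives the robot as it stands. Calls block until the motion is done:
- env.reach(position, orientation): joint-space move of the TCP to a pose.
- env.move_l(position, rot=None, rate=150, f_stop=None): straight line of the TCP; rot=None keeps the orientation; rate is the mean speed in mm/s. With f_stop (N) it stops when the force on the tool has changed by that much, and returns True; else False.
- env.move_joints(angles): joint-space move.
- set_gripper(opening): finger opening in mm; the grip force is fixed at half the most; returns when the fingers have stopped.
- env.hold(seconds).
- env.ik(position, orientation): joint angles nearest the present ones, or None.
- env.read_state(): the state.
- viewer.camera(name): name is "scene" or "top" or "wrist"; returns the picture (400x640x3 uint8, blue, green, red); there is no depth.
- viewer.camera_params(name): a dict with "fx", "fy", "cx", "cy" (pixels), "dist" ([k1, k2, p1, p2, k3] as OpenCV has them; the pictures are not rectified), "pose" (4x4, takes a point from camera to world coordinates); the wrist camera has in their place "tool_from_camera" (4x4, takes a point from camera to tool coordinates, whose origin is the TCP and whose axes are the flange's). Camera axes: x right, y up, looking along -z (the intrinsics and any distortion apply to the point x, -y, -z); pixel columns grow to the right and rows downward; lengths in mm; the calibration is good to about 2 mm. A picture is of the moment at which its call begins: read the wrist's pose just before it. camera_params takes no time and is no camera call.
A pose or a line that the arm cannot do raises env.IKError and nothing moves.
- workorder.sign_off(): hands the job in, once; it reports no verdict.
The state is a dict: "time_s": time; "qpos": joint angles; "dq": joint speeds; "tau": joint torques, N m; "tool_pos": TCP position; "orientation": TCP orientation; "force": force on the tool from outside, world axes, zero at the start; "wrist_torque": the same for the moment, N m; "width": finger opening in mm.
Only numpy, scipy, OpenCV 4.12 (cv2) and the standard library are available. Lean on these libraries where they do the work, as an engineer would, in place of code of your own. Each camera call takes 0.05 s, during which the arm holds its last target.

## Task

Pull the parts drawer open and leave it open, lift the metal cover out of it and set the cover square on the interlock seat: slide it along the seat's slot until the hole under it drops over the dowel pin. Then press the cover down against the two sprung rails until it sits flat on the seat, and finish still holding it pressed down there; do not let go. Leave the bottle, the meter and the screwdriver where they are.

Things in the scene. Friction and masses are not known exactly. Their poses are not given: they have to be found in the camera images.
- chest_front (a point): middle of the upper front edge of the grey steel chest, 250 deep, 260 wide, 124 mm high; x points from its front to its back, z up. Its one drawer slides out to -x. The drawer's floor is 22 mm, its side walls' top 102 mm and its front's top 113 mm above the table; inside it is 205 deep and 218 mm wide. The cover lies near the drawer's front.
- chest_drawer0_handle (a point): middle of the drawer's handle: a level steel bar, 11 mm thick and 120 mm long, 35 mm in front of the drawer's front, 86 mm above the table and 38 mm below the chest's top; pinch it from above. x points into the chest (closing direction), y along the bar, z up.
- chest_drawer0 (a joint): how far the drawer is open, m: 0 shut (it starts 0 to 0.012 open), at most 0.17; it slides straight along the handle's -x with light friction. The cover comes clear of the chest's top when the drawer is open by 0.14 or more.
- cover_center (a point): centre of the loose aluminium cover (0.3 kg, 60 mm high): a plate 80 x 70 x 20 mm with a grip block 60 x 22 x 40 mm high on it; x along the plate's 80 and the block's 60 mm, y across (grip the 22 mm), z up. A 16 mm round hole, 2 mm chamfer, goes 20 mm up into the middle of the underside. In the drawer this point is 52 mm above the table. A half turn about z makes no difference.
- seat: fixed dark steel interlock seat, a block 120 x 90 x 30 mm (plus 15 mm feet at its ends); origin at the centre of its underside on the table, x along its 120 mm side and its slot, z up. The cover is square on it when the cover's x lies along the seat's x, either way round.
- seat_slot (a point): middle of the slot in the seat's top face, 30 mm above the table; axes as the seat's. A steel dowel pin, 12 mm thick, its tip tapered to 6 mm, stands 16 mm up from here, fixed on the slot's line (y = 0) at a place not told: within 12 mm of this point along x. Feel for it with the cover, or look. The cover ends with its hole on the pin, wherever that is.
- rails (a joint): how far the two sprung rails (one piece) are pressed down, m: 0 up, 0.006 level with the seat's top. They run along the seat's x at y = +27 and -27 mm, 12 wide, 90 mm long, and stand 6 mm above its top. Springs: 5 N at 0, 10.5 N at 0.006; the cover's weight alone does not press them down.
- cover: the same cover; origin at the centre of its underside, axes as above. This point is 46 mm above the table when the cover lies on the pin's tip, 36 mm when it has dropped on the pin and rests on the rails, 30 mm when pressed flat on the seat.
- bottle: white bottle, 52 mm wide, 140 mm high, origin under its centre; to be left alone
- meter: grey hand-held meter lying on its back, 75 x 150 x 34 mm, origin under its centre; to be left alone
- driver: screwdriver lying on the table, along its x axis; to be left alone
Not all that is in view belongs to the job. What is shaped like the seat but turquoise or yellow is not meant.

How it is judged (in metres and radians):
On the way, in this order (a step that is already met when the one before it is completed fails the run):
1. the drawer is pulled open by at least 100 mm (value of joint chest_drawer0 above 0.1 m), for 0.1 s.
2. the cover is lifted out of the drawer (its centre over 120 mm above the table) (height (world z) of cover_center above 0.12 m), for 0.1 s.
3. the cover has dropped over the pin: it is over the seat, its underside less than 10 mm above the seat's top (x of cover_center in the frame of seat between -0.022 and 0.022 m and y of cover_center in the frame of seat between -0.006 and 0.006 m and z of cover_center in the frame of seat below 0.07 m), for 0.1 s.
At the end, for the whole second after the job is handed in: Cover over the pin, flat on the seat: underside within 2.5 mm of its top, tilt < 0.06 rad, square within 0.17 rad, within 22 mm of the middle along the slot and 6 mm across; rails down > 4.2 mm; gripper bears on the still cover with > 2 N; drawer open > 80 mm (x of cover_center in the frame of seat between -0.022 and 0.022 m and y of cover_center in the frame of seat between -0.006 and 0.006 m and z of cover_center in the frame of seat below 0.0625 m and angle between the x axis of cover_center and the x axis of seat, either way round below 0.17 rad and angle between cover_center's own z axis and vertical below 0.06 rad and value of joint rails above 0.0042 m and contact force between the fingers and cover above 2 N and linear speed of cover below 0.02 m/s and value of joint chest_drawer0 above 0.08 m); the arm keeps its last pose, push and grip.
It fails at once if the bottle is moved by more than 30 mm (distance of bottle from where it was at the start of the episode above 0.03 m).
It fails at once if the meter is moved by more than 30 mm (distance of meter from where it was at the start of the episode above 0.03 m).
It fails at once if the screwdriver is moved by more than 30 mm (distance of driver from where it was at the start of the episode above 0.03 m).
It also fails if it takes over 67 s, if anything falls off the work surface, if the arm or the gripper's body presses on something with over 40 N, if the wrist force passes 120 N, or if a joint passes its speed limit or range.

## Working session

There is one attempt and no reset: what is moved stays moved. The work goes in short steps, each a Python script; the robot and the scene stay as the last script left them, time stands still between calls to the robot, and variables do not carry over. Pictures are saved under pics/ and viewed, and the job is handed in when it is done.

```bash
ls; mkdir -p pics; python3 - <<'E'
from station import env, set_gripper, viewer, workorder
import cv2, numpy as np
np.set_printoptions(precision=4,suppress=True)
for n in ("scene","top","wrist"):
    s=env.read_state()
    im=viewer.camera(n); cv2.imwrite(f"pics/a_{n}.png",im); print(n,viewer.camera_params(n))
print(env.read_state(), env.tips_ahead)
E
```

```text
pics
scene {'fx': 365.0087655677793, 'fy': 365.0087655677793, 'cx': 324.6450778235663, 'cy': 193.39714070531488, 'dist': array([-0.0755,  0.    ,  0.    ,  0.    ,  0.    ]), 'pose': array([[  -0.0087,   -0.6262,    0.7796, 1280.2847],
       [   0.9999,   -0.0127,    0.0009,  127.3487],
       [   0.0093,    0.7795,    0.6263,  674.2172],
       [   0.    ,    0.    ,    0.    ,    1.    ]])}
top {'fx': 514.1919801272267, 'fy': 514.1919801272267, 'cx': 310.51344671431565, 'cy': 200.38562432617297, 'dist': array([-0.0419,  0.    ,  0.    ,  0.    ,  0.    ]), 'pose': array([[   0.0062,    0.9807,   -0.1957,  334.5649],
       [  -0.9997,    0.0018,   -0.0225,  105.5466],
       [  -0.0217,    0.1958,    0.9804, 1339.3869],
       [   0.    ,    0.    ,    0.    ,    1.    ]])}
wrist {'fx': 277.1186254572058, 'fy': 277.1186254572058, 'cx': 317.76996907778397, 'cy': 197.6476579364252, 'dist': array([-0.0365,  0.    ,  0.    ,  0.    ,  0.    ]), 'tool_from_camera': array([[  0.0005,   0.9635,   0.2676,  72.3929],
       [  1.    ,  -0.0005,  -0.0001,  -0.0397],
       [ -0.    ,   0.2676,  -0.9635, -82.431 ],
       [  0.    ,   0.    ,   0.    ,   1.    ]])}
{'time_s': 0.15, 'qpos': array([ 1.125 ,  0.4237,  1.6305,  0.    ,  1.0886, -0.019 ]), 'dq': array([-0.0005, -0.0011, -0.0038,  0.0006, -0.0011,  0.0007]), 'tau': array([  0.0008, -54.4978, -27.3921,   0.0644,   0.0203,  -0.0001]), 'tool_pos': array([258.565 , 568.6603, 302.0778]), 'orientation': array([ 0.2118,  0.9773, -0.0006, -0.0001]), 'force': array([ 0.425 ,  0.2956, -0.3092]), 'wrist_torque': array([ 0.014, -0.024,  0.021]), 'width': 87.69947873166359} 80.0
```

View pics/a_scene.png

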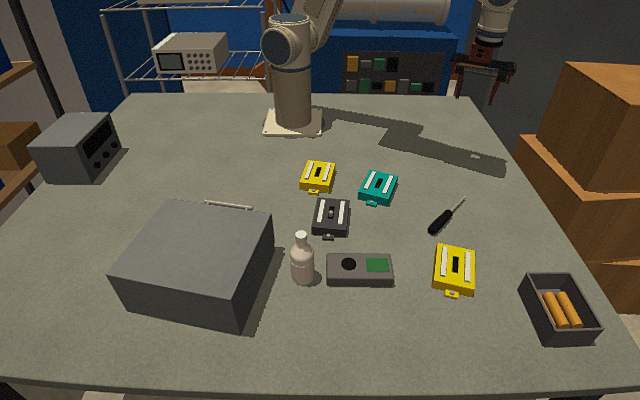

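View pics/a_top.png

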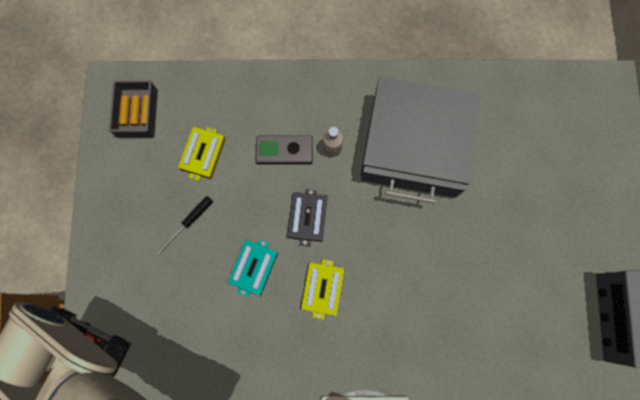

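View pics/a_wrist.png

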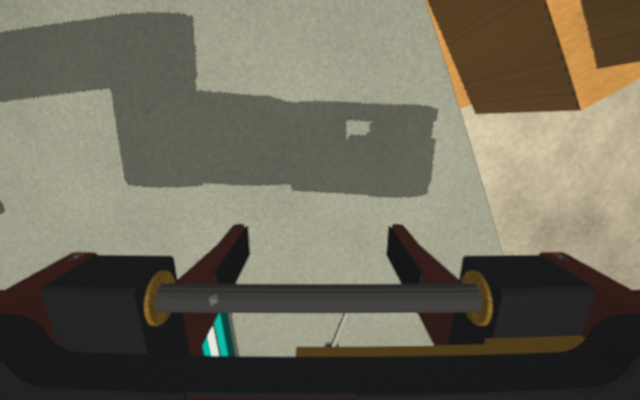

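The overview pictures show the dark seat at (307,217) in top, the chest handle at about (410,197), the bottle at (333,140) and the meter at (285,149). I'll zoom in to get exact pixels.

```bash
python3 - <<'E'
import cv2
im=cv2.imread("pics/a_top.png")
a=cv2.resize(im[175:260,275:345],None,fx=7,fy=7,interpolation=cv2.INTER_CUBIC); cv2.imwrite("pics/z_seat.png",a)
a=cv2.resize(im[70:215,350:490],None,fx=4,fy=4,interpolation=cv2.INTER_CUBIC); cv2.imwrite("pics/z_chest.png",a)
E
cat > h.py <<'E'
from station import env, set_gripper, viewer, workorder
import cv2, numpy as np
from scipy.spatial.transform import Rotation as R
np.set_printoptions(precision=4,suppress=True)
def campose(name,p,st=None):
    if name!="wrist": return p["pose"]
    T=np.eye(4);T[:3,:3]=R.from_quat(st["orientation"]).as_matrix();T[:3,3]=st["tool_pos"]
    return T@p["tool_from_camera"]
def pix2w(name,uv,z,st=None):
    p=viewer.camera_params(name);T=campose(name,p,st)
    K=np.array([[p["fx"],0,p["cx"]],[0,p["fy"],p["cy"]],[0,0,1]])
    u=cv2.undistortPoints(np.array(uv,float).reshape(-1,1,2),K,np.array(p["dist"])).reshape(-1,2)
    z=np.broadcast_to(z,(len(u),))
    d=np.c_[u[:,0],-u[:,1],-np.ones(len(u))]@T[:3,:3].T
    o=T[:3,3]
    return o+d*((z-o[2])/d[:,2])[:,None]
def w2pix(name,P,st=None):
    p=viewer.camera_params(name);T=np.linalg.inv(campose(name,p,st))
    K=np.array([[p["fx"],0,p["cx"]],[0,p["fy"],p["cy"]],[0,0,1]])
    c=np.atleast_2d(P)@T[:3,:3].T+T[:3,3]; c=c*[1,-1,-1]
    return cv2.projectPoints(c,np.zeros(3),np.zeros(3),K,np.array(p["dist"]))[0].reshape(-1,2)
def down(yaw):
    # tool x axis at world angle yaw, z down ; y = yaw-90
    c,s=np.cos(yaw),np.sin(yaw)
    return R.from_matrix(np.array([[c,s,0],[s,-c,0],[0,0,-1]])).as_quat()
E
```

```text
(no output)
```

View pics/z_seat.png

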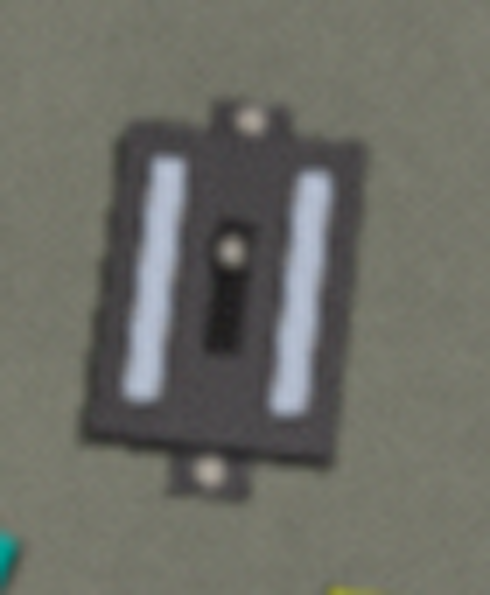

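View pics/z_chest.png

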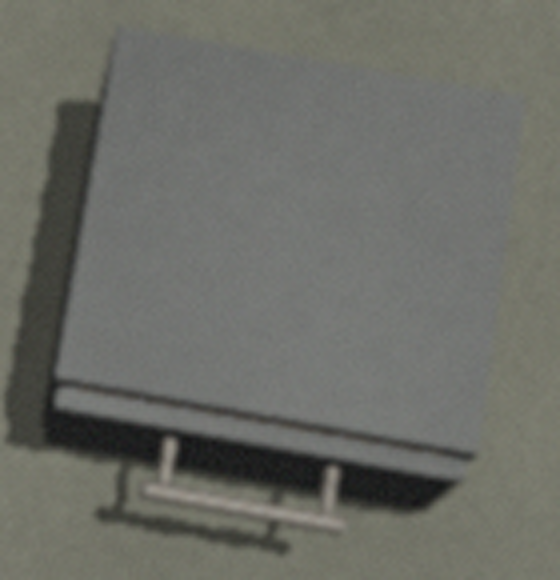

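```bash
python3 - <<'E'
from h import *
def f(pts,ox,oy,k): return (np.array(pts,float)+.5)/k-.5+[ox,oy]
seat=f([(130,127),(365,148),(330,465),(88,440)],275,175,7); P=pix2w("top",seat,30.);print("seat",P,P.mean(0),[np.linalg.norm(P[i]-P[(i+1)%4]) for i in range(4)])
r=f([(170,157),(141,402),(314,171),(289,415)],275,175,7);Q=pix2w("top",r,36.);print("rails",Q,Q.mean(0));
for a,b in((0,1),(2,3)): d=Q[a]-Q[b];print(np.linalg.norm(d),np.arctan2(d[1],d[0]))
b=f([(251,122),(210,471)],275,175,7);B=pix2w("top",b,15.);print("feet",B,B.mean(0),np.arctan2(*(B[0]-B[1])[[1,0]]))
pin=f([(231,249)],275,175,7);print("pin",pix2w("top",pin,46.))
sl=f([(236,220),(222,352)],275,175,7);S=pix2w("top",sl,30.);print("slot",S,S.mean(0),np.linalg.norm(S[0]-S[1]))
h=f([(147,489),(343,525)],350,70,4);H=pix2w("top",h,88.);d=H[1]-H[0];print("handle",H,H.mean(0),np.linalg.norm(d),np.arctan2(d[1],d[0])+np.pi/2)
c=f([(120,28),(523,98),(475,455),(57,382)],350,70,4);C=pix2w("top",c,124.);print("chest",C,C[2:].mean(0),[np.linalg.norm(C[i]-C[(i+1)%4]) for i in range(4)])
d=C[2]-C[3];print(np.arctan2(d[1],d[0])+np.pi/2)
bt=pix2w("top",[(334,132)],140.);print("bottle top",bt)
m=pix2w("top",[(257,136),(312,136),(312,163),(257,163)],34.);print("meter",m,m.mean(0))
E
```

```text
seat [[616.2021 181.0061  30.    ]
 [608.3554  93.5176  30.    ]
 [490.0638 106.2828  30.    ]
 [498.9342 194.9142  30.    ]] [553.3889 143.9302  30.    ] [np.float64(87.83971567593365), np.float64(118.97834955723224), np.float64(89.07424076708514), np.float64(118.08977052424154)]
rails [[603.5797 165.6974  36.    ]
 [512.2078 175.3303  36.    ]
 [598.3895 112.4055  36.    ]
 [507.6086 121.2622  36.    ]] [555.4464 143.6738  36.    ]
91.87824267271732 -0.10503772900862152
91.21191756238231 -0.09725310552557936
feet [[621.422  136.287   15.    ]
 [489.4597 150.6223  15.    ]] [555.4409 143.4546  15.    ] -0.10820735051612537
pin [[567.2489 142.5781  46.    ]]
slot [[581.0405 141.2637  30.    ]
 [531.6477 146.066   30.    ]] [556.3441 143.6648  30.    ] 49.62572662299072
handle [[ 606.2274  -54.1575   88.    ]
 [ 583.6521 -174.8274   88.    ]] [ 594.9398 -114.4924   88.    ] 122.76343879743095 -0.1849455388643948
chest [[ 897.151   -39.7177  124.    ]
 [ 850.1535 -291.7563  124.    ]
 [ 619.8183 -248.4654  124.    ]
 [ 665.1145    3.7164  124.    ]] [ 642.4664 -122.3745  124.    ] [np.float64(256.38295503531003), np.float64(234.36809895395047), np.float64(256.21752439991207), np.float64(236.06663473796468)]
-0.17772213297737038
bottle top [[744.4468  76.7043 140.    ]]
meter [[769.8111 279.2275  34.    ]
 [769.5756 132.6155  34.    ]
 [695.2865 132.1999  34.    ]
 [695.3058 277.181   34.    ]] [732.4947 205.3059  34.    ]
```

Sizes check out: the seat measures 88x119 (90x120), the handle 122 (120) and the rails 54 mm apart. The seat is at (555.3,143.7) with yaw -0.105, the pin about 12 mm along +x, and the handle at (595,-114.5) with yaw -0.18. The fingers must be partly closed so they fit between bar and drawer front.

```bash
python3 - <<'E'
from h import *
q=down(np.pi/2-0.18)
env.reach([595,-114.5,235],q)
set_gripper(30)
s=env.read_state();im=viewer.camera("wrist");cv2.imwrite("pics/b_wrist.png",im)
print(s)
print(w2pix("wrist",[[606.2,-54.2,88],[583.65,-174.8,88]],s))
E
```

```text
{'time_s': 3.85, 'qpos': array([-0.2098,  0.4781,  1.7211,  0.    ,  0.9424, -0.0298]), 'dq': array([-0.0013, -0.0017, -0.0004, -0.    ,  0.0007,  0.0011]), 'tau': array([ -0.0032, -54.4444, -24.1331,   0.0586,   0.0176,  -0.    ]), 'tool_pos': array([ 595.0018, -114.5085,  234.9888]), 'orientation': array([ 0.7678,  0.6407,  0.    , -0.    ]), 'force': array([-0.0834, -0.256 , -0.4091]), 'wrist_torque': array([-0.0496,  0.0908,  0.0446]), 'width': 30.101119733088783}
[[317.188  135.6475]
 [316.5649 270.784 ]]
```

View pics/b_wrist.png

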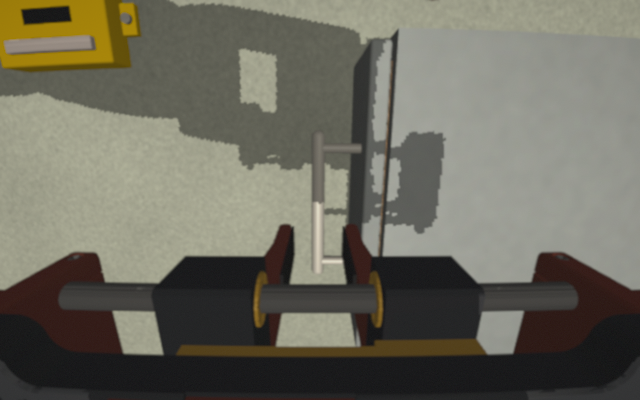

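The bar runs from (319,133) to (317,272), where predicted, and lies centred between the fingers. I'll go down, grip and pull.

```bash
python3 - <<'E'
from h import *
print(env.move_l([595,-114.5,149],rate=120,f_stop=12))
set_gripper(0)
s=env.read_state();print(s["width"],s["force"],s["tool_pos"],s["time_s"])
if 9<s["width"]<14:
    d=np.array([-np.cos(.18),np.sin(.18),0])
    print(env.move_l(np.array([595,-114.5,149])+154*d,rate=80,f_stop=30))
    s=env.read_state();print(s["width"],s["force"],s["tool_pos"],s["time_s"])
    im=viewer.camera("top");cv2.imwrite("pics/c_top.png",im)
    s=env.read_state();im=viewer.camera("wrist");cv2.imwrite("pics/c_wrist.png",im)
E
```

```text
False
10.313873753620156 [-3.2766 -0.1925  5.899 ] [ 594.9345 -114.5159  149.6549] 5.225
False
10.10540646100893 [ 0.9326  6.9357 10.2199] [443.6376 -86.2687 149.5691] 7.3
```

View pics/c_top.png

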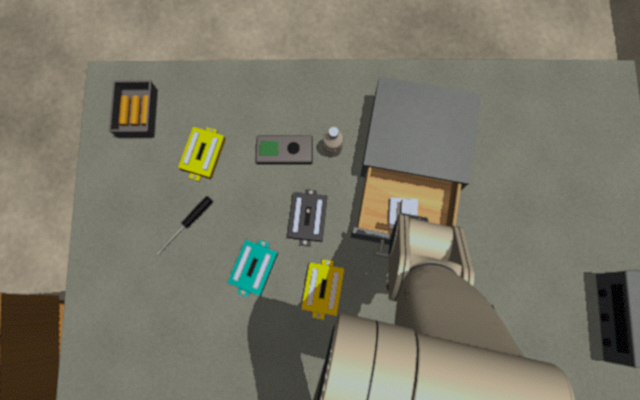

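View pics/c_wrist.png

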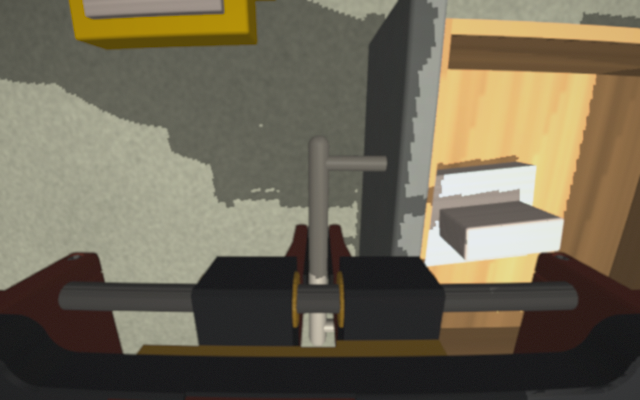

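The drawer is about 154 mm open and the cover is in view near its front at (500,215). I'll release, rise and look down at the cover.

```bash
python3 - <<'E'
from h import *
set_gripper(28)
s=env.read_state();p=s["tool_pos"]
env.move_l([p[0],p[1],260],rate=200)
env.reach([513,-150,300],down(np.pi/2-.18))
s=env.read_state();im=viewer.camera("wrist");cv2.imwrite("pics/d_wrist.png",im);print(s["time_s"],s["tool_pos"],s["orientation"],s["force"])
np.savez("d.npz",p=s["tool_pos"],o=s["orientation"])
cv2.imwrite("pics/d_wz.png",cv2.resize(im[60:290,200:460],None,fx=3,fy=2.6,interpolation=cv2.INTER_CUBIC))
E
```

```text
9.1 [ 512.4319 -150.1667  298.1642] [ 0.7681  0.6403 -0.0009 -0.0014] [ 0.0022  1.2898 -0.8289]
```

View pics/d_wrist.png

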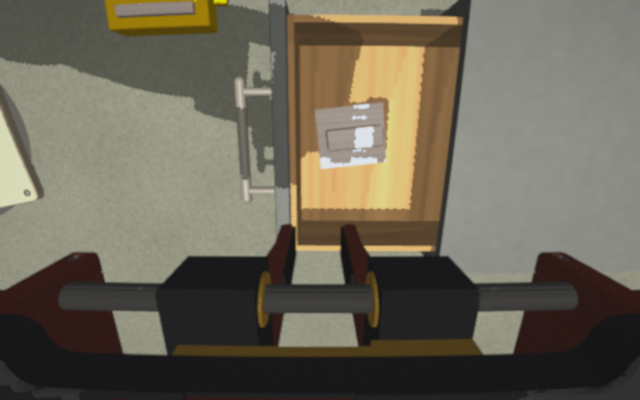

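```bash
python3 - <<'E'
import cv2
im=cv2.imread("pics/d_wrist.png")
cv2.imwrite("pics/d_wz2.png",cv2.resize(im[90:180,300:400],None,fx=6,fy=6,interpolation=cv2.INTER_CUBIC))
E
```

```text
(no output)
```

View pics/d_wz2.png

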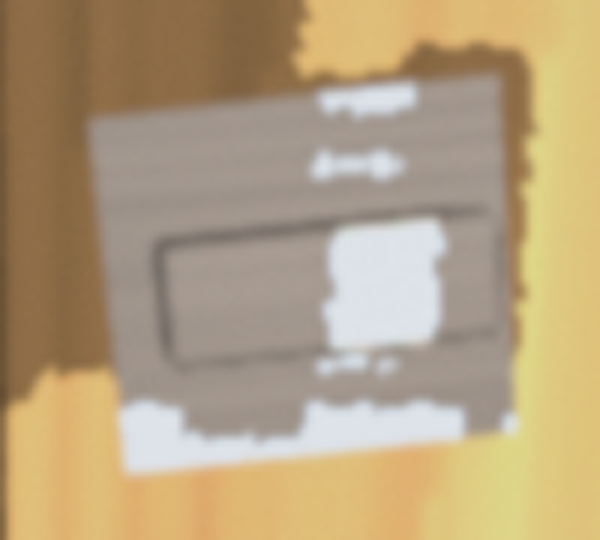

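```bash
python3 - <<'E'
from h import *
z=np.load("d.npz");st=dict(tool_pos=z["p"],orientation=z["o"])
f=lambda pts:(np.array(pts,float)+.5)/6-.5+[300,90]
for n,pts,h in(("plate",[(88,118),(502,73),(517,432),(125,475)],42.),("block",[(160,243),(492,209),(500,330),(172,365)],82.)):
    P=pix2w("wrist",f(pts),h,st);print(n,P,P.mean(0),[np.linalg.norm(P[i]-P[(i+1)%4]) for i in range(4)])
    d=P[1]+P[2]-P[0]-P[3];print(np.arctan2(d[1],d[0]))
E
```

```text
plate [[ 523.7734  -64.5304   42.    ]
 [ 604.2922  -70.5028   42.    ]
 [ 598.8357 -140.5103   42.    ]
 [ 518.421  -134.978    42.    ]] [ 561.3306 -102.6304   42.    ] [np.float64(80.73996894154999), np.float64(70.2198152921488), np.float64(80.6047206184737), np.float64(70.65060886651524)]
-0.0713652137026336
block [[ 532.6441  -89.0934   82.    ]
 [ 590.5956  -93.6451   82.    ]
 [ 589.4384 -114.6159   82.    ]
 [ 531.103  -110.3604   82.    ]] [ 560.9453 -101.9287   82.    ] [np.float64(58.13002985922909), np.float64(21.00274077187863), np.float64(58.490441227207405), np.float64(21.322776025048324)]
-0.0755921955976836
```

The cover is at (561.2,-102.3) with yaw about -0.073. The plate measures 80.7x70.4 and the block 58.3x21.2, and both centres agree. I'll grasp it.

```bash
python3 - <<'E'
from h import *
q=down(np.pi-0.073)
x,y=561.2,-102.3
print(env.ik([x,y,230],q), env.ik([555,143,200],down(np.pi-.105)))
env.reach([x,y,230],q)
set_gripper(44)
print(env.move_l([x,y,127],rate=110,f_stop=10))
s=env.read_state();print(s["tool_pos"],s["force"])
set_gripper(0)
s=env.read_state();print(s["width"],s["tool_pos"],s["force"],s["time_s"])
E
```

```text
[-0.2012  0.4386  1.8043 -0.      0.8987 -1.699 ] [ 0.2314  0.4857  1.8138 -0.      0.842  -1.2344]
False
[ 561.6583 -102.3938  127.5727] [-0.069   0.1481 -0.6873]
22.165623628780487 [ 561.3912 -102.3236  127.4238] [-0.5165  0.256   4.8771] 12.5833
```

Gripped at 22.2 mm. I'll lift and take a second look at the seat and pin from another viewpoint.

```bash
python3 - <<'E'
from h import *
env.move_l([561.2,-102.3,290],rate=120)
s=env.read_state();print(s["width"],s["force"],s["time_s"])
env.reach([650,133,290],down(np.pi-0.105))
env.hold(0.3)
s=env.read_state();im=viewer.camera("wrist");cv2.imwrite("pics/e_wrist.png",im);print(s["time_s"],s["tool_pos"],s["orientation"],s["width"],s["force"])
np.savez("e.npz",p=s["tool_pos"],o=s["orientation"])
im=viewer.camera("top");cv2.imwrite("pics/e_top.png",im)
E
```

```text
21.806967089592547 [-0.4109 -0.3013 -2.6465] 14.0917
15.3833 [650.0132 131.8189 290.1933] [ 0.0533  0.9986 -0.      0.0001] 21.774549041787658 [ 0.0687  0.26   -1.9584]
```

View pics/e_wrist.png

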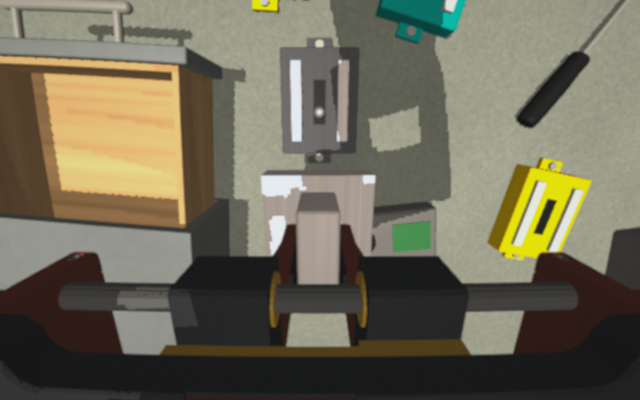

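View pics/e_top.png

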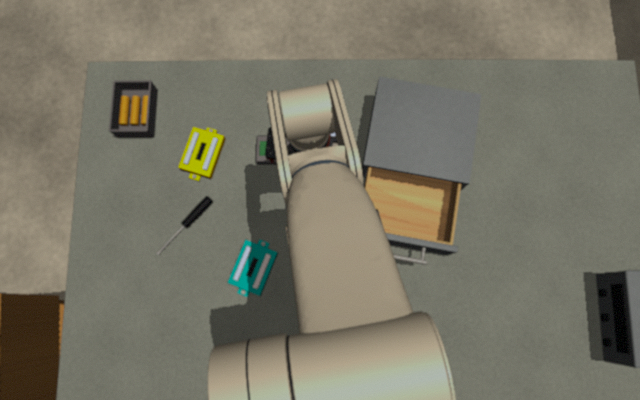

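The wrist picture shows the seat at (320,100) with the pin at (319,112), and the held cover straight in the jaws. The drawer is still open.

```bash
python3 - <<'E'
import cv2
im=cv2.imread("pics/e_wrist.png")
cv2.imwrite("pics/e_z.png",cv2.resize(im[30:170,265:375],None,fx=4,fy=4,interpolation=cv2.INTER_CUBIC))
cv2.imwrite("pics/e_z2.png",cv2.resize(im[165:265,250:390],None,fx=5,fy=5,interpolation=cv2.INTER_CUBIC))
E
```

```text
(no output)
```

View pics/e_z.png

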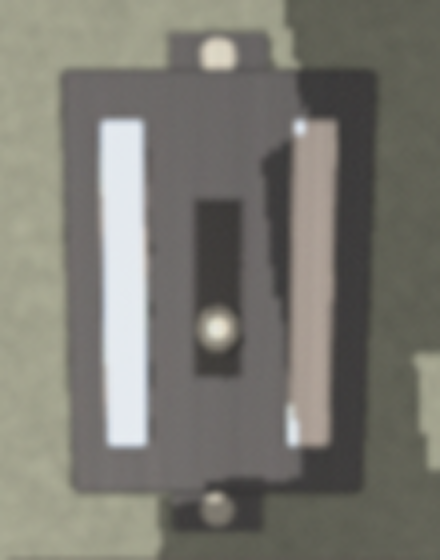

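View pics/e_z2.png

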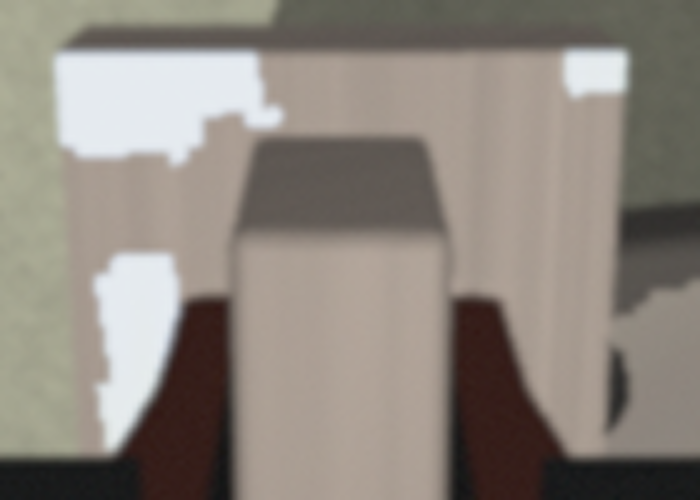

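```bash
python3 - <<'E'
from h import *
z=np.load("e.npz");st=dict(tool_pos=z["p"],orientation=z["o"])
f=lambda pts,k,o:(np.array(pts,float)+.5)/k-.5+o
g=lambda pts,h:pix2w("wrist",f(pts,4,[265,30]),h,st)
ang=lambda d:np.arctan2(d[1],d[0])
P=g([(60,71),(377,71),(365,490),(72,492)],30.);print("seat",P.mean(0),ang(P[2]+P[3]-P[0]-P[1]),[np.linalg.norm(P[i]-P[(i+1)%4]) for i in range(4)])
Q=g([(121,119),(127,446),(322,119),(310,446)],36.);print("rails",Q.mean(0),ang(Q[1]-Q[0]),ang(Q[3]-Q[2]))
B=g([(218,55),(217,509)],15.);print("feet",B.mean(0),ang(B[1]-B[0]))
S=g([(219,199),(218,377)],30.);print("slot",S.mean(0),np.linalg.norm(S[1]-S[0]))
print("pin",g([(218,328)],46.))
T=z["p"][2]
h=lambda pts,hh:pix2w("wrist",f(pts,5,[250,165]),hh,st)
C=h([(55,48),(628,48)],T-85.4);d=C[1]-C[0];print("plate edge",C,C.mean(0)-z["p"],np.linalg.norm(d),ang(d)-np.pi/2)
C=h([(237,235),(447,235)],T-45.4);d=C[1]-C[0];print("block edge",C,C.mean(0)-z["p"],np.linalg.norm(d),ang(d)-np.pi/2)
t=R.from_quat(z["o"]).as_matrix();print("tool x",ang(t[:,0]))
E
```

```text
seat [556.6851 143.2668  30.    ] -0.10487582506398459 [np.float64(89.29104887708257), np.float64(117.65923843748013), np.float64(90.05250193961855), np.float64(118.26066727261944)]
rails [556.6276 143.666   36.    ] -0.10612788777203745 -0.12203779760315842
feet [556.5205 143.0467  15.    ] -0.1073132407415143
slot [556.7413 143.2584  30.    ] 49.96601141143943
pin [[568.0273 141.8506  46.    ]]
plate edge [[605.6974 100.9467 204.7933]
 [613.1603 171.0521 204.7933]] [-40.5843   4.1805 -85.4   ] 70.501512155427 -0.1060529735770519
block edge [[619.1842 124.7408 244.7933]
 [621.3432 145.024  244.7933]] [-29.7494   3.0635 -45.4   ] 20.397793492003636 -0.10604401490048931
tool x 3.0350350419036727
```

The second view agrees: the pin is at (568.0,141.9) against (567.2,142.6) before. The cover is centred on the TCP and square. I'll go down on the pin with force stops.

```bash
python3 - <<'E'
from h import *
q=down(np.pi-0.106)
x,y=567.8,142.2
env.reach([x,y,200],q)
env.hold(0.2)
print(env.move_l([x,y,158],rate=60,f_stop=8))
r=env.move_l([x,y,136],rate=15,f_stop=5)
s=env.read_state();print(r,s["tool_pos"],s["force"],s["wrist_torque"],s["width"],s["time_s"])
im=viewer.camera("wrist");cv2.imwrite("pics/f_wrist.png",im)
im=viewer.camera("scene");cv2.imwrite("pics/f_scene.png",cv2.resize(im[140:300,220:460],None,fx=3,fy=3))
E
```

```text
False
True [567.7568 142.1831 139.7901] [0.1752 0.549  2.8292] [ 0.1034 -0.1466 -0.0666] 21.98513718344764 18.1917
```

View pics/f_scene.png

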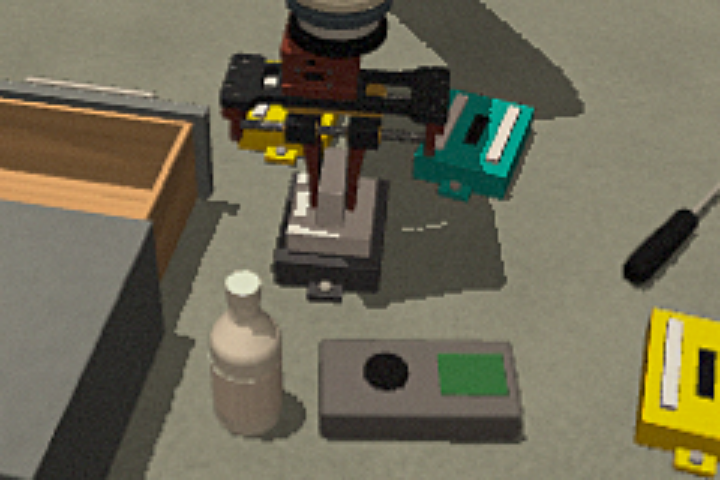

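Contact came at TCP z 139.8, so the underside is at about 35 mm: on the rails, over the pin, with almost no side force. Now I'll press it flat.

```bash
python3 - <<'E'
from h import *
p=env.read_state()["tool_pos"]
x,y=567.8,142.2
for z in (137.5,136,135,134,133,132,131,130):
    r=env.move_l([x,y,z],rate=12,f_stop=14)
    s=env.read_state();print(z,r,s["tool_pos"],s["force"],s["wrist_torque"],round(s["width"],2),s["time_s"])
    if s["force"][2]>22: break
env.hold(0.5);s=env.read_state();print(s["tool_pos"],s["force"],s["time_s"])
im=viewer.camera("scene");cv2.imwrite("pics/g_scene.png",cv2.resize(im[180:260,280:380],None,fx=7,fy=7,interpolation=cv2.INTER_CUBIC))
im=viewer.camera("wrist");cv2.imwrite("pics/g_wrist.png",im)
E
```

```text
137.5 False [567.9237 142.2392 137.6154] [-0.7767  0.1899  4.7358] [ 0.0656  0.0006 -0.0266] 22.17 18.6
136 False [567.9605 142.2308 136.2468] [-0.531  -0.4863  6.5502] [-0.0006 -0.0369 -0.0011] 21.85 18.875
135 False [567.9328 142.2252 135.4795] [-1.8415 -0.6755  8.8904] [ 0.0285  0.1743 -0.0013] 21.61 19.125
134 False [567.9318 142.2594 135.3903] [-5.536  -1.2978 18.6058] [-0.0865  0.7166  0.0065] 21.7 19.375
133 False [567.9971 142.2105 135.2596] [-7.5701 -2.3528 26.2849] [-0.171   1.0975  0.0298] 22.02 19.625
[567.9738 142.2425 135.2354] [-6.9954 -2.0065 25.4992] 20.125
```

View pics/g_scene.png

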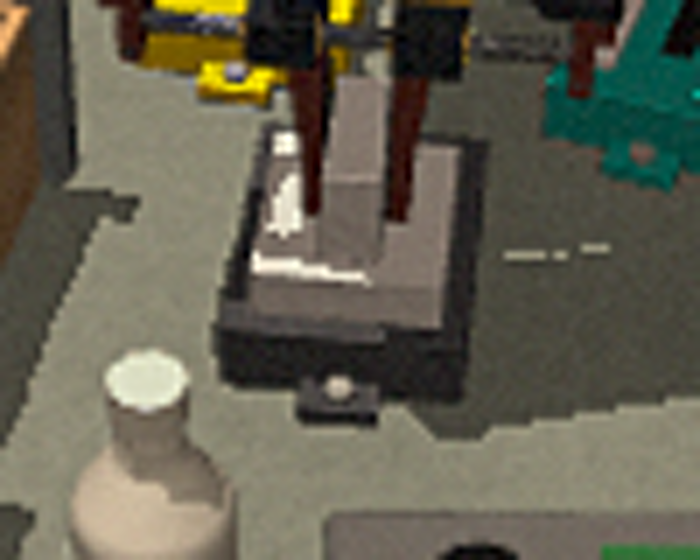

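View pics/g_wrist.png

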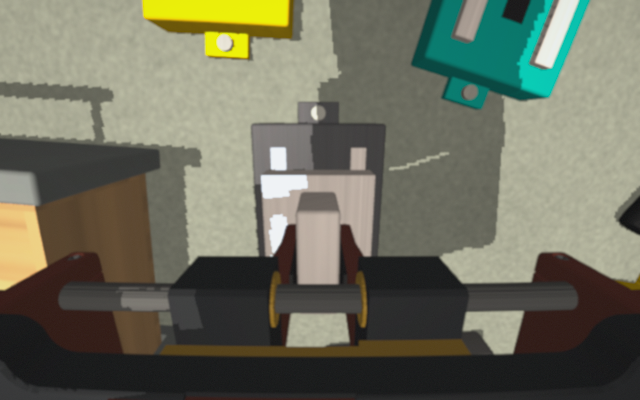

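The rise from 8.9 N at z 135.5 to 26 N at 135.26 is the hard stop on the seat, with the underside at about 30 mm. The wrist picture shows the cover square between the rails, with its edge at about (318,172). In the scene picture it lies flat. Bottle and meter have not moved, so I'm handing in.

```bash
python3 - <<'E'
from h import *
print(workorder.sign_off())
s=env.read_state();print(s["tool_pos"],s["force"],s["width"],s["time_s"])
E
```

```text
the job is handed in; nothing more can be done
None
the job is handed in; nothing more can be done
```

The job is handed in, at about 20 s of the 67 s allowed. The gripper is still holding the cover pressed flat on the dark seat over the pin. The sign-off reports no verdict, and I could not read the robot's state after it.

- **Drawer:** I pulled it open by the handle about 154 mm. The later pictures show it still open.
- **Cover and pin:** I lifted the cover out and set it straight onto the pin. I had located the pin from two camera views that agreed within about 1 mm, roughly 12 mm along +x from the slot's middle. I did not need to slide it along the slot to find the pin. The cover went down past the height of the pin's tip with almost no side force, so it had dropped over the pin.
- **Pressed flat:**
  - The force rose with the rail springs to 8.9 N, then jumped to about 26 N at a hard stop.
  - The stop puts the cover's underside at about 30 mm, which is the flat position.
  - The last reading was 25.5 N down, with about 7 N sideways; I did not try to relieve that.
  - The last pictures show the cover square on the seat and level.
- **Things to leave alone:** I moved none of them. The bottle and meter looked untouched in the last pictures I checked. I did not check the screwdriver after the final press, but the arm never went near it.

Nothing failed or disagreed by more than 1 to 2 mm, which is within the camera calibration.

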